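Index the locking spice carousel to the salt

ROBOT

A 6-joint arm with a two-finger parallel gripper is mounted at the origin on a cart in front of the work surface, level with it; the furniture and walls round the work are solid. World frame = base frame: x ahead of the robot, y to its left, z up, the work surface at z = 0. Lengths are in m, angles in rad, forces in N, time in s.
With the tool pointing down it reaches from about 0.275 to 0.975 m from the base axis. Payload 8.4 kg.
Tool frame: the origin (TCP) lies at the very end of the fingers, on their centre line; the grasp point (between the pads) lies 19 mm behind it; z points along the fingers, y is the line along which they close (so a half turn about z gives the same grasp; the last joint's range is limited). The gripper opens to 92 mm and grips with 3 to 60 N. Pads are 20 mm wide; open, the fingers measure 128 mm over their backs; the gripper's body (75 mm by 189 mm) begins 69 mm behind the grasp point.
Start: joints at [1.188, 0.353, 1.633, -0, 1.155, -0.002], TCP at [0.232, 0.58, 0.215] pointing down, gripper open.
Joint ranges: [-2.63, 2.63], [-0.92, 2.1], [0.06, 2.66], [-1.3, 4.44], [0, 2.69], [-3.02, 3.02]. Speed limits (rad/s): [2.22, 2.22, 2.79, 3.14, 3.14, 3.14].

INTERFACE

Orientations are given as a unit quaternion [w, x, y, z].
In Python, from workcell import env gives the robot as it stands.
- The arm moves only by the tool move_arm, never from a script. Its argument "plan" is a list of rows, each an object of numbers: "wx", "wy", "wz": the turn, a rotation vector about the tool's x, y, z in rad; "tx", "ty", "tz": the shift along the tool's x, y, z in cm; "fingers": the opening, from 0 (shut) to 1 (fully open). A call has 1 to 8 rows; each row shifts and turns the commanded pose from where the row before left it, along the tool's axes as they then stand; what a row does not reach is not made up. A row lasts 1/12 s, in which the tool goes at most 41.7 mm and 7.16 degrees, less where a joint would pass 70% of its speed; a pose out of reach is approached as far as the arm can. A call is refused whole if a number of a shift passes 4.17 or a number of a turn 0.125, either way. A call with a gripper value outside its range is refused whole. The fingers move at their own pace and stop on an object; "grip_force" is the grip in N (left out, the last holds). Time passes only in rows, so rows that do not move let the fingers close. It gives the time, the measured TCP pose, the force, the opening and the grip force at its end, in the units of the state.
- env.sense(): the state, without advancing time (a new reading comes with each control period).
- env.snapshot(name): name is "scene" or "top" or "wrist"; returns a dict with "frame" (420x560x3 uint8, red, green, blue), "fx", "fy", "cx", "cy" (pixels), "R" (3x3) and "t" (3): a world point X has camera coordinates R X + t. Camera axes: x right, y down, z forward; pixel columns grow to the right and rows downward; lengths in m; the calibration is good to about 2 mm. A picture is of the moment at which its call begins. There is no depth.
- env.sign_off(): hands the job in; it is judged then, once.
The state is a dict: "time_s": time; "joint_positions": joint angles; "dq": joint speeds; "joint_torque": joint torques, N m; "tcp_pos": TCP position; "tool_rot": TCP orientation; "wrist_force": force on the tool from outside, world axes, zero at the start; "ft_torque": the same for the moment, N m; "grip_width": finger opening in m; "gripper_force": force on a finger pad.
Only numpy, scipy, OpenCV 4.12 (cv2) and the standard library are available. Lean on these libraries where they do the work, as an engineer would, in place of code of your own. Each camera call takes 0.05 s, during which the arm holds its last target. There are 200 camera calls.

TASK

Bring the salt shaker to the front of the spice carousel, where the pointer on its foot is, and lock it there: lift the T handle of the spring pin and give it a quarter turn so that the pin stays up by itself, let go and turn the carousel one cup on, then turn the handle back so that the pin drops fully home in the slot. Keep the jars upright in their cups, and leave the other things on the worktop alone.

Things in the scene. Friction and masses are not known exactly. Their poses are not given: they have to be found in the camera images.
- carousel: Fixed foot of the spice carousel (300 mm across, 200 mm high). Origin on the worktop under the turning axis, z up. Front is -x: pointer, a 16 mm steel stud on a wooden tab, 157 mm from the axis, top at z 19 mm. On the foot turns a wooden tray: floor z 28 mm, radius 119 mm, with six round cups for jars (51 mm wide, 30 mm high, on an 85 mm circle, 60 degrees apart), one at the front.
- collar (a point): Top of the slotted steel collar in which the pin slides, on the pin's axis, 133 mm above the worktop, 135 mm from the turning axis, front-left (105 degrees counter-clockwise from the carousel's +x). Under it the pin reaches into the steel index ring of the turntable: ring top at z 24 mm, outer radius 147 mm, six radial slots 14 mm wide.
- turntable (a joint): Turn of tray, index ring and hub, rad, positive counter-clockwise from above; 0 at the start, pin in a slot. At every multiple of pi/3 a slot is under the pin and a cup exactly at the front. Light friction (0.1 N m); stays where it is left. Within about 0.04 rad of a slot the falling pin centres it; farther off the pin rides on the ring until the tray is turned on.
- hub_grip (a point): Centre of the wooden bar grip on top of the turntable's hub post, on the turning axis, 184 mm above the worktop. The bar is 44 mm long (along this point's x), 13 mm thick (y), 28 mm high; it turns with the tray. At the start its x axis is the carousel's x axis.
- index_pin (a joint): Lift of the spring pin, m: 0 with the 10 mm pin fully down in a slot, 0.008 when its tip rides on the ring, 0.014 when parked (key resting across the collar), at most 0.022. The handle is free to turn only when lifted above 0.014. The spring pulls down with about 4.5 N at 0 and 8 N at the top.
- pin_handle (a joint): Turn of the T handle, rad, counter-clockwise from above: 0 = locked position, its key in line with the slot of the collar (bar pointing radially from the turntable's axis); pi/2 = parked position, bar across. Stops at 0 and pi/2. Turned back to 0, the spring takes the key down into the collar.
- handle_grip (a point): Centre of the dark steel T handle's bar on top of the spring pin: 44 mm long (along this point's x), 11 mm thick (y), 18 mm high; 164 mm above the worktop when down, 178 mm when parked. There are 22 mm free between the bar and the collar when it is down. Turns and rises with the handle.
- salt_mid (a point): Centre (half-way up) of the salt shaker: clear glass with a grey domed top, 44 mm across, 90 mm high, standing loose in the cup next to the front one, to its left or to its right.
- spice_a_mid (a point): Centre of a spice jar with a red cap, 45 mm across, 106 mm high, loose in the cup on the other side of the front one.
- spice_b_mid (a point): Centre of a like spice jar, loose in the cup that is at the front at the start.
- spice_c_mid (a point): Centre of a like spice jar, loose in the rear cup.
- lemon: Lemon, 77x51x52 mm, on the worktop; to be left alone. Origin under it.
- lime: Lime, 52x43x42 mm, on the worktop; to be left alone. Origin under it.
- mug: Mug, 78 mm across, 101 mm high, on the worktop; to be left alone. Origin under its centre.
- honey: Jar of honey with a red lid, 60 mm across, 86 mm high, on the worktop; to be left alone. Origin under its centre.
Mind the look-alikes: they are no part of the job. What is shaped like the part that bears spice_b_mid but turquoise is not meant.

How it is judged:
By the outcome, as a careful person would: the job done as asked, in the order asked, and still so for the second after the job is handed in, with the robot touching nothing.
It also fails if it takes over 58 s, if anything falls off the work surface, if the arm or the gripper's body presses on something with over 40 N, if the wrist force passes 120 N, or if a joint passes its speed limit or range.

## Working session

There is one attempt and no reset: what is moved stays moved. The work goes in short steps, Python scripts to look and compute and a tool call to move; the robot and the scene stay as the last step left them, time stands still between calls to the robot, and variables do not carry over. Pictures are saved under pics/ and viewed, at most 10 in all, crops included, and the job is handed in when it is done.

Besides the shell and the picture viewer there is one more tool, called after "Request:" as a command line: name --argument value ..., lists and objects as JSON in quotes. move_arm: Moves the arm, as the interface text tells. Its arguments: {"type":"object","properties":{"plan":{"type":"array","items":{"type":"object","properties":{"wx":{"type":"number"},"wy":{"type":"number"},"wz":{"type":"number"},"tx":{"type":"number"},"ty":{"type":"number"},"tz":{"type":"number"},"fingers":{"type":"number"}}}},"grip_force":{"type":"number"}},"required":["plan"]}

```bash
mkdir -p pics; python3 - <<'E'
from workcell import env
import cv2,numpy as np,pickle
for n in("scene","top"):
    s=env.snapshot(n); pickle.dump(s,open(f"pics/{n}.pkl","wb")); cv2.imwrite(f"pics/{n}0.png",s["frame"][:,:,::-1])
    print(n,s["fx"],s["cx"],s["cy"],np.round(s["R"],3).tolist(),np.round(s["t"],3))
print(env.sense())
E
```

```text
scene 436.20722390216525 283.26073192506755 209.18492446381435 [[0.856, -0.518, -0.001], [-0.398, -0.656, -0.641], [0.331, 0.549, -0.767]] [-0.461  0.237  1.178]
top 515.7813143062843 280.1819988650444 207.3945705581598 [[0.024, -1.0, -0.0], [-0.992, -0.024, -0.122], [0.122, 0.003, -0.993]] [-0.074  0.503  1.393]
{'time_s': 0.1, 'joint_positions': array([ 1.18762826e+00,  3.53610618e-01,  1.63404290e+00, -2.04203807e-06,
        1.15520947e+00, -2.39732127e-03]), 'dq': array([-0.00044163, -0.00094421, -0.00111103, -0.00137445, -0.00103401,
       -0.00023983]), 'joint_torque': array([-1.90243663e-03, -5.94903588e+01, -3.34938383e+01,  6.97983359e-02,
        1.83766399e-02, -2.77543057e-05]), 'tcp_pos': array([0.2321057 , 0.57982525, 0.21392617]), 'tool_rot': array([-1.20775855e-04,  1.89236874e-01,  9.81931261e-01, -6.23580736e-04]), 'wrist_force': array([ 0.67127452, -0.46840934,  0.35434971]), 'ft_torque': array([-0.02566308, -0.00251289,  0.03069284]), 'gripper_force': 0.0, 'grip_width': 0.09197240058696482}
```

View pics/scene0.png

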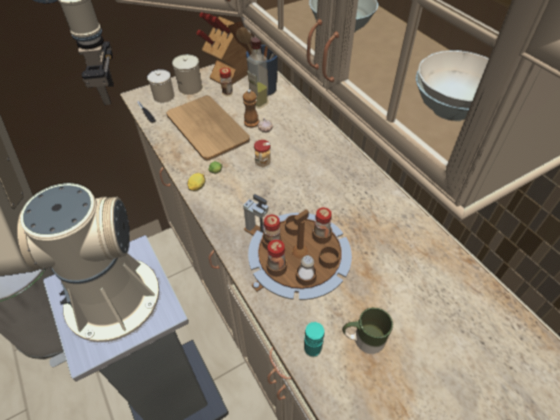

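View pics/top0.png

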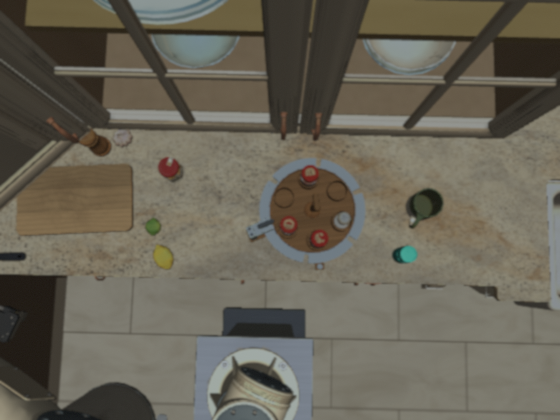

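The top view shows the carousel centred near (313,210) and the pointer at (319,266). The front jar (spice_b) is at (319,239), with the salt to its right at (342,221). Spice_a is at (289,226) and spice_c at (310,175). The T handle is near (261,229). The turquoise jar at (405,255) is the look-alike, so I'm leaving it. Next I'll enlarge a crop to confirm.

```bash
python3 - <<'E'
import pickle,cv2,numpy as np
a=pickle.load(open("pics/top.pkl","rb"))["frame"][145:285,235:385]
b=pickle.load(open("pics/scene.pkl","rb"))["frame"][180:310,230:370]
a=cv2.resize(a,(400,373),interpolation=cv2.INTER_CUBIC)
b=cv2.resize(b,(400,371),interpolation=cv2.INTER_CUBIC)
c=np.zeros((373,800,3),np.uint8);c[:,:400]=a;c[:371,400:]=b
cv2.imwrite("pics/crop.png",c[:,:,::-1])
E
```

```text
(no output)
```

View pics/crop.png

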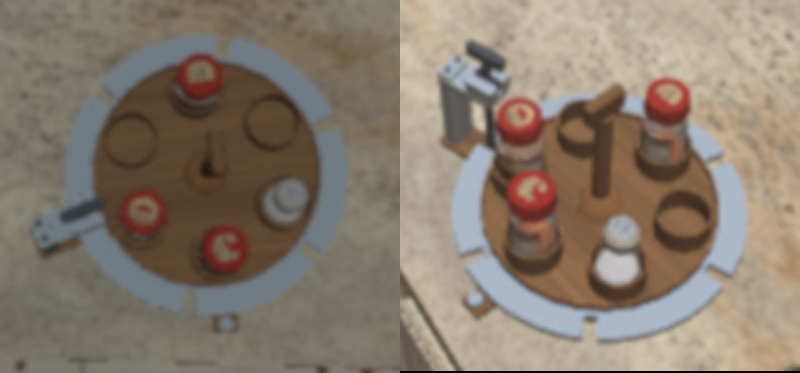

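The crop confirms the salt (grey dome, crop (288,198)) sits to the right of the front red-cap jar at (225,250). It needs a clockwise turn, so the turntable goes to -pi/3. Now the geometry.

```bash
cat > h.py <<'E'
import numpy as np,cv2,pickle
def ray(s,p):
    K=np.array([[s["fx"],0,s["cx"]],[0,s["fy"],s["cy"]],[0,0,1]])
    R=np.array(s["R"]);t=np.array(s["t"]);d=R.T@np.linalg.solve(K,[p[0],p[1],1]);return -R.T@t,d
def onz(s,p,z):
    o,d=ray(s,p);return o+d*(z-o[2])/d[2]
def proj(s,X):
    c=np.array(s["R"])@X+s["t"];return c[0]/c[2]*s["fx"]+s["cx"],c[1]/c[2]*s["fy"]+s["cy"]
E
python3 - <<'E'
from h import *
from scipy.optimize import least_squares
P={}
for n,box in(("top",(240,385,140,275)),("scene",(235,365,195,305))):
    s=pickle.load(open(f"pics/{n}.pkl","rb"));P[n]=s
    f=s["frame"].astype(int);m=((f[:,:,2]-f[:,:,0])>12)&(f[:,:,2]>90)
    mm=np.zeros(m.shape,np.uint8);x0,x1,y0,y1=box;mm[y0:y1,x0:x1]=m[y0:y1,x0:x1]
    k,_=cv2.findContours(mm,cv2.RETR_EXTERNAL,cv2.CHAIN_APPROX_NONE)
    pts=np.vstack([c[:,0] for c in k if len(c)>25]);h=cv2.convexHull(pts)[:,0]
    X=np.array([onz(s,p,.024)[:2] for p in pts])
    g=lambda q:np.hypot(*(X-q).T)-.147
    c=np.median(X,0)
    for _ in range(8):
        r=np.hypot(*(X-c).T);Y=X[(abs(r-.147)<.008)]
        c=least_squares(lambda q:np.hypot(*(Y-q).T)-.147,c,loss="soft_l1",f_scale=.002).x
    print(n,c,len(Y),"res",np.std(np.hypot(*(Y-c).T)))
    P[n+"c"]=c
s=P["top"];pt=onz(s,(320.1,266.1),.019);d=pt[:2]-P["topc"];print("pointer top",pt,np.hypot(*d),"yaw",np.degrees(np.arctan2(-d[1],-d[0])))
s=P["scene"];pt=onz(s,(230+75/2.857,180+299/2.857),.019);d=pt[:2]-P["scenec"];print("pointer sc",pt,np.hypot(*d),"yaw",np.degrees(np.arctan2(-d[1],-d[0])))
print("handle top view",onz(P["top"],(266.1,223.4),.173),"scene",onz(P["scene"],(260.4,199.2),.173))
print("hub top",onz(P["top"],(235+217/2.667,145+155/2.667),.198), onz(P["scene"],(230+205/2.857,180+102/2.857),.198))
E
```

```text
top [ 0.48872607 -0.12721974] 160 res 0.0036806289456598764
scene [ 0.4576274  -0.20109222] 38 res 0.0043679990550945375
pointer top [ 0.34627996 -0.17523315  0.019     ] 0.1503202622401303 yaw 18.627092521177108
pointer sc [ 0.34560901 -0.17816653  0.019     ] 0.11434031459480597 yaw -11.566437052747599
handle top view [ 0.44637856 -0.0284287   0.173     ] scene [ 0.44492913 -0.0367644   0.173     ]
hub top [ 0.49661098 -0.15031324  0.198     ] [ 0.4974885  -0.15908097  0.198     ]
```

```bash
python3 - <<'E'
from h import *
from scipy.optimize import least_squares
B={"top":((235,145,2.667),[(66,175),(347,175),(206,36),(206,316),(100,95),(310,85),(330,240),(110,280)]),
"scene":((230,180,2.857),[(453,215),(747,212),(600,340),(470,265),(720,290),(540,325),(742,180),(667,330)])}
for n,((x,y,k),L) in B.items():
    s=pickle.load(open(f"pics/{n}.pkl","rb"));f=s["frame"].astype(float)
    c0=np.array((312.4,211) if n=="top" else (300.,253.))
    sat=f[:,:,2]-f[:,:,0]
    pts=[]
    for a in np.arange(0,360,3):
        d=np.array([np.cos(np.radians(a)),np.sin(np.radians(a))])
        rr=np.arange(25,62,.25);q=c0+rr[:,None]*d
        v=cv2.remap(sat.astype(np.float32),q[:,0].astype(np.float32)[None],q[:,1].astype(np.float32)[None],1)[0]
        i=np.where(v>0)[0]
        if len(i): pts.append(q[i[-1]])
    X=np.array([onz(s,p,.024)[:2] for p in pts])
    r=least_squares(lambda q:np.hypot(*(X-q[:2]).T)-.147,[.5,-.155],loss="cauchy",f_scale=.001)
    e=np.hypot(*(X-r.x).T)-.147
    c=r.x;print(n,c,len(X),(abs(e)<.003).sum())
    M=np.array([onz(s,(x+(u-(400 if n=="scene" else 0))/k,y+w/k),.024)[:2] for u,w in L]);print(" byhand r",np.round(np.hypot(*(M-c).T),4))
    pt=onz(s,(320.1,266.1) if n=="top" else (256.3,284.7),.019)[:2]
    d=pt-c;print(" r",np.hypot(*d),"yaw",np.degrees(np.arctan2(-d[1],-d[0])))
E
```

```text
top [ 0.50119184 -0.14926019] 118 103
 byhand r [0.144  0.1481 0.1447 0.1484 0.136  0.1445 0.1471 0.1486]
 r 0.1570741388898163 yaw 9.51784682039852
scene [ 0.49982169 -0.15214761] 99 85
 byhand r [0.1441 0.1482 0.148  0.1417 0.1483 0.1441 0.1503 0.1506]
 r 0.15637846956998455 yaw 9.64792570987425
```

Request:
move_arm --plan '[{"tx": -2.65, "ty": -3.03}, {"tx": -2.65, "ty": -3.03}, {"tx": -2.65, "ty": -3.03}, {"tx": -2.65, "ty": -3.03}, {"tx": -2.65, "ty": -3.03}, {"tx": -2.65, "ty": -3.03}, {"tx": -2.65, "ty": -3.03}, {"tx": -2.65, "ty": -3.03}]'

```text
invalid input
```

Request:
move_arm --plan '[{"tx": -2.65, "ty": -3.03}, {"tx": -2.65, "ty": -3.03}, {"tx": -2.65, "ty": -3.03}, {"tx": -2.65, "ty": -3.03}, {"tx": -2.65, "ty": -3.03}, {"tx": -2.65, "ty": -3.03}, {"tx": -2.65, "ty": -3.03}, {"tx": -2.65, "ty": -3.03}]'

```text
invalid input
```

Request:
move_arm --plan '[{"wz": 0.12}, {"wz": 0.12}, {"wz": 0.12}, {"wz": 0.12}, {"wz": 0.12}, {"wz": 0.1}, {"wz": 0.06}, {"fingers": 0.6}]'

```text
invalid input
```

```bash
cat >> h.py <<'E'
from scipy.spatial.transform import Rotation as Ro
def tool(s): 
    R=Ro.from_quat(np.r_[s["tool_rot"][1:],s["tool_rot"][0]]).as_matrix();return s["tcp_pos"],R
def goto(s,target,yang):
    "needed tx,ty,tz in cm and wz (after shift) to bring tool to target with y at yang deg, pointing down"
    p,R=tool(s);a=np.degrees(np.arctan2(R[1,1],R[0,1]));da=(yang-a+180)%360-180
    return np.round(100*R.T@(np.array(target)-p),2),"wz",round(-np.radians(da),3),"yang",round(a,2),"tilt",np.round(R[:2,2],3)
E
python3 - <<'E'
from h import *
from workcell import env
s=env.sense();print(s["time_s"],s["tcp_pos"],s["grip_width"],s["joint_positions"],goto(s,[.445,-.028,.145],24.6))
w=env.snapshot("wrist");pickle.dump(w,open("pics/w1.pkl","wb"));cv2.imwrite("pics/w1.png",w["frame"][:,:,::-1])
for X in([.445,-.028,.173],[.445,-.028,.133]):print(proj(w,np.array(X)))
E
```

```text
0.1 [0.2321057  0.57982525 0.21392617] 0.09197240058696482 [ 1.18762826e+00  3.53610618e-01  1.63404290e+00 -2.04203807e-06
  1.15520947e+00 -2.39732127e-03] (array([-42.35, -48.51,   6.95]), 'wz', np.float64(0.761), 'yang', np.float64(68.18), 'tilt', array([-0.   , -0.001]))
(np.float64(-137.712853298683), np.float64(573.7479289096894))
(np.float64(-96.24646235149396), np.float64(528.6085854264404))
```

View pics/w1.png

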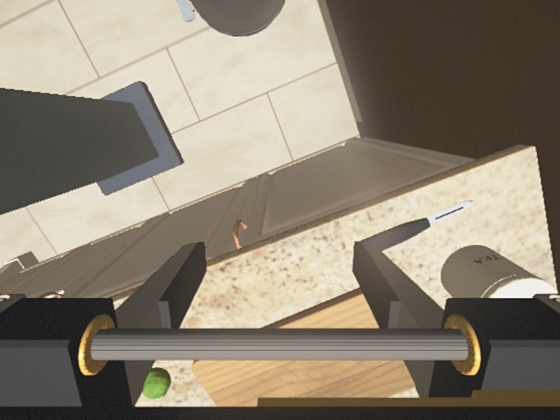

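The wrist picture is still from the start pose (cutting board and knife), because the moves were refused. I'll retry with every field filled in.

Request:
move_arm --plan '[{"tx": -2.65, "ty": -3.03, "tz": 0, "wx": 0, "wy": 0, "wz": 0, "fingers": 1}, {"tx": -2.65, "ty": -3.03, "tz": 0, "wx": 0, "wy": 0, "wz": 0, "fingers": 1}, {"tx": -2.65, "ty": -3.03, "tz": 0, "wx": 0, "wy": 0, "wz": 0, "fingers": 1}, {"tx": -2.65, "ty": -3.03, "tz": 0, "wx": 0, "wy": 0, "wz": 0, "fingers": 1}, {"tx": -2.65, "ty": -3.03, "tz": 0, "wx": 0, "wy": 0, "wz": 0, "fingers": 1}, {"tx": -2.65, "ty": -3.03, "tz": 0, "wx": 0, "wy": 0, "wz": 0, "fingers": 1}, {"tx": -2.65, "ty": -3.03, "tz": 0, "wx": 0, "wy": 0, "wz": 0, "fingers": 1}, {"tx": -2.65, "ty": -3.03, "tz": 0, "wx": 0, "wy": 0, "wz": 0, "fingers": 1}]' --grip_force 40

```text
time_s: 0.82
tcp_pos: [0.339, 0.2745, 0.2145]
tool_rot: [0.0, 0.189, 0.982, 0.0]
wrist_force: [1.5, -0.5, 1.4]
grip_width: 0.0918
gripper_force: 0.0
```

Request:
move_arm --plan '[{"tx": -2.65, "ty": -3.03, "tz": 0, "wx": 0, "wy": 0, "wz": 0, "fingers": 0.6}, {"tx": -2.65, "ty": -3.03, "tz": 0, "wx": 0, "wy": 0, "wz": 0, "fingers": 0.6}, {"tx": -2.65, "ty": -3.03, "tz": 0, "wx": 0, "wy": 0, "wz": 0, "fingers": 0.6}, {"tx": -2.65, "ty": -3.03, "tz": 0, "wx": 0, "wy": 0, "wz": 0, "fingers": 0.6}, {"tx": -2.65, "ty": -3.03, "tz": 0, "wx": 0, "wy": 0, "wz": 0, "fingers": 0.6}, {"tx": -2.65, "ty": -3.03, "tz": 0, "wx": 0, "wy": 0, "wz": 0, "fingers": 0.6}, {"tx": -2.65, "ty": -3.03, "tz": 0, "wx": 0, "wy": 0, "wz": 0, "fingers": 0.6}, {"tx": -2.65, "ty": -3.03, "tz": 0, "wx": 0, "wy": 0, "wz": 0, "fingers": 0.6}]'

```text
time_s: 1.48
tcp_pos: [0.4458, -0.0295, 0.2147]
tool_rot: [0.0, 0.189, 0.982, 0.0]
wrist_force: [-0.1, 0.2, 0.8]
grip_width: 0.055
gripper_force: 0.0
```

Request:
move_arm --plan '[{"tx": 0, "ty": 0, "tz": 0, "wx": 0, "wy": 0, "wz": 0.12, "fingers": 0.6}, {"tx": 0, "ty": 0, "tz": 0, "wx": 0, "wy": 0, "wz": 0.12, "fingers": 0.6}, {"tx": 0, "ty": 0, "tz": 0, "wx": 0, "wy": 0, "wz": 0.12, "fingers": 0.6}, {"tx": 0, "ty": 0, "tz": 0, "wx": 0, "wy": 0, "wz": 0.12, "fingers": 0.6}, {"tx": 0, "ty": 0, "tz": 0, "wx": 0, "wy": 0, "wz": 0.12, "fingers": 0.6}, {"tx": 0, "ty": 0, "tz": 0, "wx": 0, "wy": 0, "wz": 0.1, "fingers": 0.6}, {"tx": 0, "ty": 0, "tz": 0, "wx": 0, "wy": 0, "wz": 0.06, "fingers": 0.6}, {"tx": 0, "ty": 0, "tz": 0, "wx": 0, "wy": 0, "wz": 0, "fingers": 0.6}]'

```text
time_s: 2.15
tcp_pos: [0.4456, -0.0274, 0.2145]
tool_rot: [-0.0, 0.541, 0.841, -0.0]
wrist_force: [0.3, 0.2, 0.0]
grip_width: 0.0553
gripper_force: 0.0
```

```bash
python3 - <<'E'
from h import *
from workcell import env
s=env.sense();print(s["time_s"],s["tcp_pos"],s["grip_width"],s["joint_positions"],goto(s,[.445,-.028,.145],24.6))
w=env.snapshot("wrist");pickle.dump(w,open("pics/w1.pkl","wb"));cv2.imwrite("pics/w2.png",w["frame"][:,:,::-1])
for X in([.445,-.028,.173],[.445,-.028,.133]):print(proj(w,np.array(X)))
E
```

```text
2.15 [ 0.44557832 -0.02744428  0.21449421] 0.05531570972851349 [-6.48823048e-02  6.99494593e-02  1.99715454e+00  1.05646215e-05
  1.07473960e+00 -4.92078162e-01] (array([-0.03, -0.07,  6.95]), 'wz', np.float64(-0.002), 'yang', np.float64(24.48), 'tilt', array([-0.,  0.]))
(np.float64(279.2516070282851), np.float64(231.69193741662556))
(np.float64(279.26908184886446), np.float64(215.38567881055218))
```

View pics/w2.png

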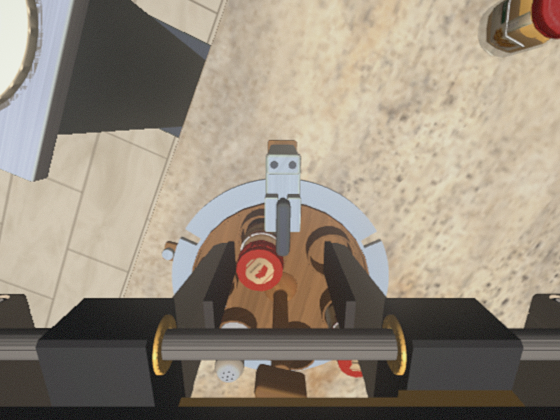

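The wrist view shows the T bar vertical in the picture, centred near (283,226), and aligned with the tool. My estimate projects to (279,232), so I'll correct it.

```bash
python3 - <<'E'
from h import *
from workcell import env
w=pickle.load(open("pics/w1.pkl","rb"));f=w["frame"][190:265,265:305].astype(int)
m=((f.max(2)<110)&(f.max(2)-f.min(2)<25)).astype(np.uint8)
n,l,st,c=cv2.connectedComponentsWithStats(m);i=1+st[1:,4].argmax();print(st[i],c[i]+[265,190])
ys,xs=np.where(l==i)
for p in(c[i]+[265,190],(283,226)):
    X=onz(w,p,.173);print(X,goto(env.sense(),[X[0],X[1],.145],24.6))
E
```

```text
[  7   8  18  58 528] [282.3844697  228.91666667]
[ 0.44621886 -0.02499766  0.173     ] (array([0.19, 0.16, 6.95]), 'wz', np.float64(0.002), 'yang', np.float64(24.71), 'tilt', array([-0.,  0.]))
[ 0.44566784 -0.02269193  0.173     ] (array([0.42, 0.21, 6.95]), 'wz', np.float64(0.002), 'yang', np.float64(24.71), 'tilt', array([-0.,  0.]))
```

Request:
move_arm --plan '[{"tx": 0.15, "ty": 0.17, "tz": 2, "wx": 0, "wy": 0, "wz": 0, "fingers": 0.5}, {"tx": 0, "ty": 0, "tz": 2, "wx": 0, "wy": 0, "wz": 0, "fingers": 0.5}, {"tx": 0, "ty": 0, "tz": 1.95, "wx": 0, "wy": 0, "wz": 0, "fingers": 0.5}, {"tx": 0, "ty": 0, "tz": 1, "wx": 0, "wy": 0, "wz": 0, "fingers": 0.5}, {"tx": 0, "ty": 0, "tz": 0, "wx": 0, "wy": 0, "wz": 0, "fingers": 0.3}, {"tx": 0, "ty": 0, "tz": 0, "wx": 0, "wy": 0, "wz": 0, "fingers": 0}, {"tx": 0, "ty": 0, "tz": 0, "wx": 0, "wy": 0, "wz": 0, "fingers": 0}, {"tx": 0, "ty": 0, "tz": 0, "wx": 0, "wy": 0, "wz": 0, "fingers": 0}]' --grip_force 40

```text
time_s: 2.87
tcp_pos: [0.4475, -0.0254, 0.1461]
tool_rot: [0.001, 0.54, 0.842, 0.0]
wrist_force: [-0.7, -0.1, -0.1]
grip_width: 0.0213
gripper_force: 0.0
```

Request:
move_arm --plan '[{"tx": 0, "ty": 0, "tz": 0, "wx": 0, "wy": 0, "wz": 0, "fingers": 0}, {"tx": 0, "ty": 0, "tz": 0, "wx": 0, "wy": 0, "wz": 0, "fingers": 0}]'

```text
time_s: 3.03
tcp_pos: [0.4475, -0.0253, 0.1459]
tool_rot: [0.001, 0.54, 0.842, 0.001]
wrist_force: [1.4, 1.8, 0.1]
grip_width: 0.0108
gripper_force: 40.0
```

Request:
move_arm --plan '[{"tx": 0, "ty": 0, "tz": -0.5, "wx": 0, "wy": 0, "wz": 0, "fingers": 0}, {"tx": 0, "ty": 0, "tz": -0.5, "wx": 0, "wy": 0, "wz": 0, "fingers": 0}, {"tx": 0, "ty": 0, "tz": -0.5, "wx": 0, "wy": 0, "wz": 0, "fingers": 0}, {"tx": 0, "ty": 0, "tz": -0.35, "wx": 0, "wy": 0, "wz": 0, "fingers": 0}, {"tx": 0, "ty": 0, "tz": 0, "wx": 0, "wy": 0, "wz": 0, "fingers": 0}]'

```text
time_s: 3.45
tcp_pos: [0.4471, -0.0253, 0.1643]
tool_rot: [0.001, 0.54, 0.842, 0.0]
wrist_force: [4.6, 0.8, -8.4]
grip_width: 0.0109
gripper_force: 40.0
```

Request:
move_arm --plan '[{"tx": 0, "ty": 0, "tz": 0, "wx": 0, "wy": 0, "wz": -0.1, "fingers": 0}, {"tx": 0, "ty": 0, "tz": 0, "wx": 0, "wy": 0, "wz": -0.1, "fingers": 0}, {"tx": 0, "ty": 0, "tz": 0, "wx": 0, "wy": 0, "wz": -0.1, "fingers": 0}, {"tx": 0, "ty": 0, "tz": 0, "wx": 0, "wy": 0, "wz": -0.1, "fingers": 0}, {"tx": 0, "ty": 0, "tz": 0, "wx": 0, "wy": 0, "wz": -0.1, "fingers": 0}, {"tx": 0, "ty": 0, "tz": 0, "wx": 0, "wy": 0, "wz": -0.1, "fingers": 0}, {"tx": 0, "ty": 0, "tz": 0, "wx": 0, "wy": 0, "wz": -0.1, "fingers": 0}, {"tx": 0, "ty": 0, "tz": 0, "wx": 0, "wy": 0, "wz": -0.1, "fingers": 0}]'

```text
time_s: 4.12
tcp_pos: [0.4468, -0.0255, 0.1635]
tool_rot: [0.0, 0.167, 0.986, -0.0]
wrist_force: [5.0, 0.5, -8.2]
grip_width: 0.0107
gripper_force: 40.0
```

```bash
python3 -c "
from workcell import env;s=env.sense();print(s['tcp_pos'],s['wrist_force'],s['ft_torque'],s['joint_positions'][5],s['grip_width'])"
```

```text
[ 0.44683731 -0.02547817  0.16351581] [ 4.99606153  0.47712346 -8.16230343] [ 0.04847528 -0.95986574  0.00900501] -1.2949891651844714 0.010699481888256961
```

Request:
move_arm --plan '[{"tx": 0, "ty": 0, "tz": 0, "wx": 0, "wy": 0, "wz": -0.1, "fingers": 0}, {"tx": 0, "ty": 0, "tz": 0, "wx": 0, "wy": 0, "wz": -0.1, "fingers": 0}, {"tx": 0, "ty": 0, "tz": 0, "wx": 0, "wy": 0, "wz": -0.1, "fingers": 0}, {"tx": 0, "ty": 0, "tz": 0, "wx": 0, "wy": 0, "wz": -0.1, "fingers": 0}, {"tx": 0, "ty": 0, "tz": 0, "wx": 0, "wy": 0, "wz": -0.1, "fingers": 0}, {"tx": 0, "ty": 0, "tz": 0, "wx": 0, "wy": 0, "wz": -0.1, "fingers": 0}, {"tx": 0, "ty": 0, "tz": 0, "wx": 0, "wy": 0, "wz": -0.1, "fingers": 0}, {"tx": 0, "ty": 0, "tz": 0, "wx": 0, "wy": 0, "wz": -0.06, "fingers": 0}]'

```text
time_s: 4.78
tcp_pos: [0.4468, -0.0257, 0.1635]
tool_rot: [0.0, -0.211, 0.978, -0.0]
wrist_force: [4.8, -2.0, -7.0]
grip_width: 0.0104
gripper_force: 40.0
```

Request:
move_arm --plan '[{"tx": 0, "ty": 0, "tz": 0.2, "wx": 0, "wy": 0, "wz": 0, "fingers": 0}, {"tx": 0, "ty": 0, "tz": 0.2, "wx": 0, "wy": 0, "wz": 0, "fingers": 0}, {"tx": 0, "ty": 0, "tz": 0, "wx": 0, "wy": 0, "wz": 0, "fingers": 0}]'

```text
time_s: 5.03
tcp_pos: [0.4469, -0.0256, 0.1599]
tool_rot: [0.0, -0.207, 0.978, -0.0]
wrist_force: [3.1, -2.5, -2.2]
grip_width: 0.0104
gripper_force: 40.0
```

```bash
python3 -c "
from workcell import env;s=env.sense();print(s['tcp_pos'],s['wrist_force'],s['ft_torque'],s['joint_positions'][5],s['grip_width'])"
```

```text
[ 0.44685796 -0.02564807  0.15988407] [ 3.14136335 -2.46866368 -2.23388702] [-0.3223926  -0.5476093   0.00268502] -2.0477418385677186 0.0104483674594844
```

Request:
move_arm --plan '[{"tx": 0, "ty": 0, "tz": 0, "wx": 0, "wy": 0, "wz": 0, "fingers": 0.1}, {"tx": 0, "ty": 0, "tz": 0, "wx": 0, "wy": 0, "wz": 0, "fingers": 0.3}, {"tx": 0, "ty": 0, "tz": 0, "wx": 0, "wy": 0, "wz": 0, "fingers": 0.5}, {"tx": 0, "ty": 0, "tz": 0, "wx": 0, "wy": 0, "wz": 0, "fingers": 0.5}, {"tx": 0, "ty": 0, "tz": -2, "wx": 0, "wy": 0, "wz": 0, "fingers": 0.5}, {"tx": 0, "ty": 0, "tz": -3, "wx": 0, "wy": 0, "wz": 0, "fingers": 0.5}, {"tx": 0, "ty": 0, "tz": -2, "wx": 0, "wy": 0, "wz": 0, "fingers": 0.5}, {"tx": 0, "ty": 0, "tz": 0, "wx": 0, "wy": 0, "wz": 0, "fingers": 0.5}]'

```text
time_s: 5.7
tcp_pos: [0.4484, -0.0253, 0.2332]
tool_rot: [0.002, -0.208, 0.978, -0.001]
wrist_force: [0.9, -0.8, 0.1]
grip_width: 0.0457
gripper_force: 0.0
```

```bash
python3 - <<'E'
from h import *
from workcell import env
s=env.sense();print(s["tcp_pos"],goto(s,[.5015,-.150,.165],99.6))
w=env.snapshot("wrist");pickle.dump(w,open("pics/w3.pkl","wb"));cv2.imwrite("pics/w3.png",w["frame"][:,:,::-1])
print(proj(w,np.array([.4465,-.0255,.187])),proj(w,np.array([.5015,-.150,.198])))
E
```

```text
[ 0.44842695 -0.02534991  0.23315053] (array([  0.25, -13.53,   6.84]), 'wz', np.float64(0.251), 'yang', np.float64(114.0), 'tilt', array([ 0.005, -0.   ]))
(np.float64(281.0451522690184), np.float64(228.74941878301416)) (np.float64(95.39166890077811), np.float64(233.47430202383686))
```

View pics/w3.png

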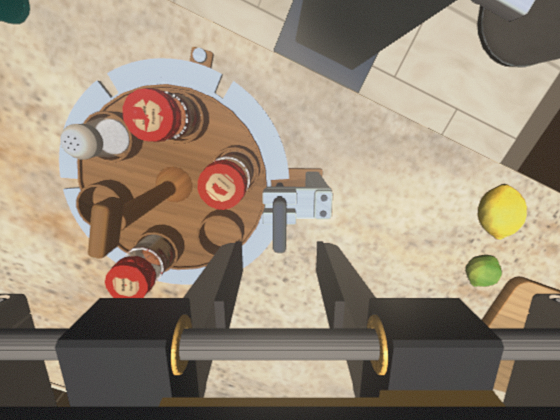

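The bar now stands across the collar at (280,225), so it is parked. The hub grip's top centre is near (102,225), against a predicted (95,233).

```bash
python3 - <<'E'
from h import *
w=pickle.load(open("pics/w3.pkl","rb"));f=w["frame"][185:265,80:130]
cv2.imwrite("pics/hub.png",cv2.resize(f[:,:,::-1],None,fx=7,fy=7,interpolation=cv2.INTER_CUBIC))
for p in((102,225),(104,222),(106,228)):print(onz(w,p,.198))
E
```

```text
[ 0.49303427 -0.14721489  0.198     ]
[ 0.49017315 -0.14646538  0.198     ]
[ 0.49413147 -0.14397222  0.198     ]
```

View pics/hub.png

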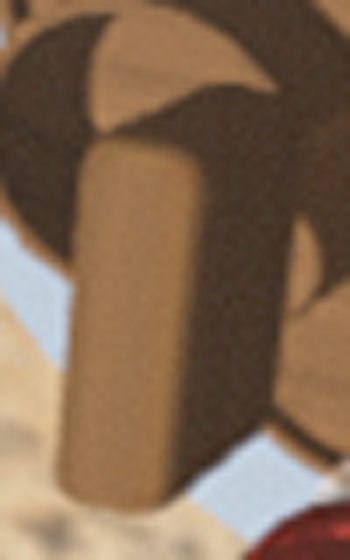

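Request:
move_arm --plan '[{"tx": 0.35, "ty": -3.36, "tz": 0, "wx": 0, "wy": 0, "wz": 0, "fingers": 0.5}, {"tx": 0, "ty": -3.36, "tz": 0, "wx": 0, "wy": 0, "wz": 0, "fingers": 0.5}, {"tx": 0, "ty": -3.36, "tz": 0, "wx": 0, "wy": 0, "wz": 0, "fingers": 0.5}, {"tx": 0, "ty": -3.36, "tz": 0, "wx": 0, "wy": 0, "wz": 0, "fingers": 0.5}, {"tx": 0, "ty": 0, "tz": 0, "wx": 0, "wy": 0, "wz": 0.12, "fingers": 0.5}, {"tx": 0, "ty": 0, "tz": 0, "wx": 0, "wy": 0, "wz": 0.12, "fingers": 0.5}, {"tx": 0, "ty": 0, "tz": 0, "wx": 0, "wy": 0, "wz": 0.01, "fingers": 0.5}, {"tx": 0, "ty": 0, "tz": 0, "wx": 0, "wy": 0, "wz": 0, "fingers": 0.5}]'

```text
time_s: 6.42
tcp_pos: [0.4973, -0.1493, 0.2283]
tool_rot: [-0.001, -0.086, 0.996, 0.0]
wrist_force: [0.2, -0.1, -0.1]
grip_width: 0.046
gripper_force: 0.0
```

```bash
python3 - <<'E'
from h import *
from workcell import env
s=env.sense();print(s["tcp_pos"],s["joint_positions"],goto(s,[.5,-.1495,.165],99.6))
w=env.snapshot("wrist");pickle.dump(w,open("pics/w4.pkl","wb"))
f=w["frame"][150:300,205:355]
cv2.imwrite("pics/hub2.png",cv2.resize(f[:,:,::-1],None,fx=3,fy=3,interpolation=cv2.INTER_CUBIC))
print(proj(w,np.array([.5,-.1495,.198])))
E
```

```text
[ 0.49729086 -0.1492828   0.22827801] [-2.94580088e-01  1.75446378e-01  1.84064898e+00  9.28377082e-05
  1.12785588e+00 -2.03708093e+00] (array([-0.28, -0.07,  6.33]), 'wz', np.float64(0.004), 'yang', np.float64(99.84), 'tilt', array([-0.002,  0.001]))
(np.float64(279.44235532291714), np.float64(242.3462208410651))
```

View pics/hub2.png

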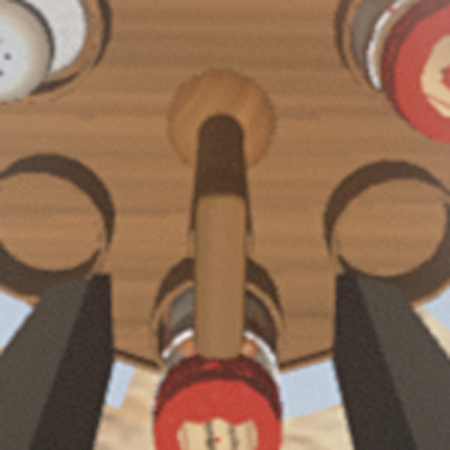

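The hub bar's top is centred at (279,242), which matches the projection. Descending and gripping.

Request:
move_arm --plan '[{"tx": -0.28, "ty": -0.06, "tz": 2.5, "wx": 0, "wy": 0, "wz": 0, "fingers": 0.5}, {"tx": 0, "ty": 0, "tz": 2.5, "wx": 0, "wy": 0, "wz": 0, "fingers": 0.5}, {"tx": 0, "ty": 0, "tz": 1.3, "wx": 0, "wy": 0, "wz": 0, "fingers": 0.5}, {"tx": 0, "ty": 0, "tz": 0, "wx": 0, "wy": 0, "wz": 0, "fingers": 0.3}, {"tx": 0, "ty": 0, "tz": 0, "wx": 0, "wy": 0, "wz": 0, "fingers": 0.2}, {"tx": 0, "ty": 0, "tz": 0, "wx": 0, "wy": 0, "wz": 0, "fingers": 0}, {"tx": 0, "ty": 0, "tz": 0, "wx": 0, "wy": 0, "wz": 0, "fingers": 0}, {"tx": 0, "ty": 0, "tz": 0, "wx": 0, "wy": 0, "wz": 0, "fingers": 0}]' --grip_force 30

```text
time_s: 7.13
tcp_pos: [0.5017, -0.1494, 0.1677]
tool_rot: [0.001, -0.085, 0.996, 0.0]
wrist_force: [0.4, 1.2, 2.8]
grip_width: 0.0155
gripper_force: 30.1
```

```bash
python3 - <<'E'
from h import *
from workcell import env
s=env.sense();print(s["grip_width"],s["gripper_force"],s["wrist_force"],s["ft_torque"],s["tcp_pos"],goto(s,[.5,-.1495,.165],99.6))
E
```

```text
0.015548881579569573 30.055249464930966 [0.44469859 1.18780982 2.79317523] [ 0.28226411 -0.13490451 -0.02339161] [ 0.50166091 -0.1493533   0.16769732] (array([0.17, 0.01, 0.27]), 'wz', np.float64(0.002), 'yang', np.float64(99.71), 'tilt', array([0.002, 0.   ]))
```

Request:
move_arm --plan '[{"tx": 0, "ty": 0, "tz": 0, "wx": 0, "wy": 0, "wz": 0.02, "fingers": 0}, {"tx": 0, "ty": 0, "tz": 0, "wx": 0, "wy": 0, "wz": 0.04, "fingers": 0}, {"tx": 0, "ty": 0, "tz": 0, "wx": 0, "wy": 0, "wz": 0.06, "fingers": 0}, {"tx": 0, "ty": 0, "tz": 0, "wx": 0, "wy": 0, "wz": 0.06, "fingers": 0}, {"tx": 0, "ty": 0, "tz": 0, "wx": 0, "wy": 0, "wz": 0.06, "fingers": 0}, {"tx": 0, "ty": 0, "tz": 0, "wx": 0, "wy": 0, "wz": 0.06, "fingers": 0}, {"tx": 0, "ty": 0, "tz": 0, "wx": 0, "wy": 0, "wz": 0.06, "fingers": 0}, {"tx": 0, "ty": 0, "tz": 0, "wx": 0, "wy": 0, "wz": 0.06, "fingers": 0}]'

```text
time_s: 7.8
tcp_pos: [0.5017, -0.1492, 0.1677]
tool_rot: [0.001, 0.127, 0.992, 0.0]
wrist_force: [-0.7, 5.4, 5.7]
grip_width: 0.0157
gripper_force: 30.0
```

Request:
move_arm --plan '[{"tx": 0, "ty": 0, "tz": 0, "wx": 0, "wy": 0, "wz": 0.06, "fingers": 0}, {"tx": 0, "ty": 0, "tz": 0, "wx": 0, "wy": 0, "wz": 0.06, "fingers": 0}, {"tx": 0, "ty": 0, "tz": 0, "wx": 0, "wy": 0, "wz": 0.06, "fingers": 0}, {"tx": 0, "ty": 0, "tz": 0, "wx": 0, "wy": 0, "wz": 0.06, "fingers": 0}, {"tx": 0, "ty": 0, "tz": 0, "wx": 0, "wy": 0, "wz": 0.06, "fingers": 0}, {"tx": 0, "ty": 0, "tz": 0, "wx": 0, "wy": 0, "wz": 0.06, "fingers": 0}, {"tx": 0, "ty": 0, "tz": 0, "wx": 0, "wy": 0, "wz": 0.06, "fingers": 0}, {"tx": 0, "ty": 0, "tz": 0, "wx": 0, "wy": 0, "wz": 0.06, "fingers": 0}]'

```text
time_s: 8.47
tcp_pos: [0.5018, -0.149, 0.1676]
tool_rot: [0.001, 0.359, 0.933, 0.001]
wrist_force: [1.5, 5.3, 6.0]
grip_width: 0.0152
gripper_force: 30.0
```

```bash
python3 - <<'E'
from h import *
from workcell import env
s=env.sense();print(s["grip_width"],s["gripper_force"],s["wrist_force"],s["ft_torque"],s["tcp_pos"],goto(s,[.5,-.1495,.165],39.7))
E
```

```text
0.015208127718265964 30.00199411108042 [1.54889818 5.25498247 5.95879608] [ 1.03928042 -0.09530176  0.15959679] [ 0.50181856 -0.14901847  0.16763666] (array([ 0.1 , -0.16,  0.26]), 'wz', np.float64(0.143), 'yang', np.float64(47.9), 'tilt', array([0.002, 0.001]))
```

Request:
move_arm --plan '[{"tx": 0, "ty": 0, "tz": 0, "wx": 0, "wy": 0, "wz": 0.06, "fingers": 0}, {"tx": 0, "ty": 0, "tz": 0, "wx": 0, "wy": 0, "wz": 0.05, "fingers": 0}, {"tx": 0, "ty": 0, "tz": 0, "wx": 0, "wy": 0, "wz": 0.03, "fingers": 0}, {"tx": 0, "ty": 0, "tz": 0, "wx": 0, "wy": 0, "wz": 0.01, "fingers": 0}, {"tx": 0, "ty": 0, "tz": 0, "wx": 0, "wy": 0, "wz": 0, "fingers": 0}]'

```text
time_s: 8.88
tcp_pos: [0.5019, -0.149, 0.1677]
tool_rot: [0.001, 0.427, 0.904, 0.001]
wrist_force: [0.4, 6.4, 5.4]
grip_width: 0.0155
gripper_force: 30.0
```

```bash
python3 - <<'E'
from h import *
from workcell import env
s=env.sense();print(s["grip_width"],s["gripper_force"],s["wrist_force"],s["ft_torque"],s["tcp_pos"],goto(s,[.5,-.1495,.165],39.7))
a=env.snapshot("top");b=env.snapshot("scene");pickle.dump(a,open("pics/top2.pkl","wb"));pickle.dump(b,open("pics/scene2.pkl","wb"))
c=np.zeros((373,800,3),np.uint8);c[:,:400]=cv2.resize(a["frame"][145:285,235:385],(400,373),interpolation=2);c[:371,400:]=cv2.resize(b["frame"][180:310,230:370],(400,371),interpolation=2)
cv2.imwrite("pics/crop2.png",c[:,:,::-1])
E
```

```text
0.015484273386968828 30.003735532227438 [0.43814431 6.37743466 5.36308521] [ 1.11058168 -0.06633895  0.03425167] [ 0.50190321 -0.14898798  0.16765598] (array([ 0.08, -0.18,  0.27]), 'wz', np.float64(-0.005), 'yang', np.float64(39.43), 'tilt', array([0.002, 0.001]))
```

View pics/crop2.png

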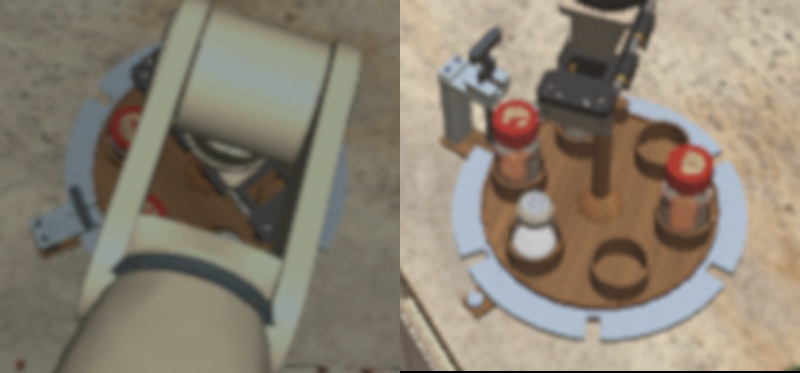

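The scene crop shows the salt at the front by the pointer (crop (535,225)), all jars upright and the handle still across. Now release and go back.

Request:
move_arm --plan '[{"tx": 0, "ty": 0, "tz": 0, "wx": 0, "wy": 0, "wz": 0, "fingers": 0.2}, {"tx": 0, "ty": 0, "tz": 0, "wx": 0, "wy": 0, "wz": 0, "fingers": 0.35}, {"tx": 0, "ty": 0, "tz": 0, "wx": 0, "wy": 0, "wz": 0, "fingers": 0.5}, {"tx": 0, "ty": 0, "tz": 0, "wx": 0, "wy": 0, "wz": 0, "fingers": 0.5}, {"tx": 0, "ty": 0, "tz": -2, "wx": 0, "wy": 0, "wz": 0, "fingers": 0.5}, {"tx": 0, "ty": 0, "tz": -3, "wx": 0, "wy": 0, "wz": 0, "fingers": 0.5}, {"tx": 0, "ty": 0, "tz": -2, "wx": 0, "wy": 0, "wz": 0, "fingers": 0.5}, {"tx": 0, "ty": 0, "tz": 0, "wx": 0, "wy": 0, "wz": 0, "fingers": 0.5}]'

```text
time_s: 9.65
tcp_pos: [0.5031, -0.1506, 0.2406]
tool_rot: [0.003, 0.426, 0.905, 0.0]
wrist_force: [0.3, 0.0, 0.4]
grip_width: 0.0461
gripper_force: 0.0
```

Request:
move_arm --plan '[{"tx": 0, "ty": 0, "tz": 0, "wx": 0, "wy": 0, "wz": -0.12, "fingers": 0.5}, {"tx": 0, "ty": 0, "tz": 0, "wx": 0, "wy": 0, "wz": -0.12, "fingers": 0.5}, {"tx": 0, "ty": 0, "tz": 0, "wx": 0, "wy": 0, "wz": -0.12, "fingers": 0.5}, {"tx": 0, "ty": 0, "tz": 0, "wx": 0, "wy": 0, "wz": -0.12, "fingers": 0.5}, {"tx": 0, "ty": 0, "tz": 0, "wx": 0, "wy": 0, "wz": -0.12, "fingers": 0.5}, {"tx": 0, "ty": 0, "tz": 0, "wx": 0, "wy": 0, "wz": -0.12, "fingers": 0.5}, {"tx": 0, "ty": 0, "tz": 0, "wx": 0, "wy": 0, "wz": -0.12, "fingers": 0.5}, {"tx": 0, "ty": 0, "tz": 0, "wx": 0, "wy": 0, "wz": -0.12, "fingers": 0.5}]'

```text
time_s: 10.32
tcp_pos: [0.5005, -0.1498, 0.2356]
tool_rot: [-0.001, -0.042, 0.999, 0.0]
wrist_force: [0.0, 0.3, -0.3]
grip_width: 0.046
gripper_force: 0.0
```

Request:
move_arm --plan '[{"tx": 0, "ty": 0, "tz": 0, "wx": 0, "wy": 0, "wz": -0.12, "fingers": 0.5}, {"tx": 0, "ty": 0, "tz": 0, "wx": 0, "wy": 0, "wz": -0.12, "fingers": 0.5}, {"tx": 0, "ty": 0, "tz": 0, "wx": 0, "wy": 0, "wz": -0.1, "fingers": 0.5}, {"tx": 0, "ty": 0, "tz": 0, "wx": 0, "wy": 0, "wz": 0, "fingers": 0.5}]'

```text
time_s: 10.65
tcp_pos: [0.5006, -0.1497, 0.2357]
tool_rot: [-0.001, -0.21, 0.978, 0.0]
wrist_force: [0.7, -0.2, -0.2]
grip_width: 0.0463
gripper_force: 0.0
```

```bash
python3 - <<'E'
from h import *
from workcell import env
s=env.sense();print(s["tcp_pos"],goto(s,[.4465,-.0256,.233],114.4))
E
```

```text
[ 0.50056584 -0.14973162  0.23570781] (array([-0.17, 13.54,  0.28]), 'wz', np.float64(-0.002), 'yang', np.float64(114.26), 'tilt', array([-0.001,  0.   ]))
```

Request:
move_arm --plan '[{"tx": -0.17, "ty": 3.39, "tz": 0, "wx": 0, "wy": 0, "wz": 0, "fingers": 0.5}, {"tx": 0, "ty": 3.39, "tz": 0, "wx": 0, "wy": 0, "wz": 0, "fingers": 0.5}, {"tx": 0, "ty": 3.39, "tz": 0, "wx": 0, "wy": 0, "wz": 0, "fingers": 0.5}, {"tx": 0, "ty": 3.39, "tz": 0, "wx": 0, "wy": 0, "wz": 0, "fingers": 0.5}, {"tx": 0, "ty": 0, "tz": 0, "wx": 0, "wy": 0, "wz": 0, "fingers": 0.5}, {"tx": 0, "ty": 0, "tz": 0, "wx": 0, "wy": 0, "wz": 0, "fingers": 0.5}]'

```text
time_s: 11.15
tcp_pos: [0.4467, -0.0241, 0.2363]
tool_rot: [-0.0, -0.208, 0.978, -0.0]
wrist_force: [0.2, 0.2, 0.1]
grip_width: 0.046
gripper_force: 0.0
```

```bash
python3 - <<'E'
from h import *
from workcell import env
s=env.sense();print(s["tcp_pos"],goto(s,[.4465,-.0256,.160],114.4))
w=env.snapshot("wrist");o=w["frame"]
f=o[185:275,255:305].astype(int)
m=((f.max(2)<110)&(f.max(2)-f.min(2)<25)).astype(np.uint8)
n,l,st,c=cv2.connectedComponentsWithStats(m);i=1+st[1:,4].argmax();p=c[i]+[255,185];print(st[i],p,onz(w,p,.187),proj(w,np.array([.4465,-.0256,.187])))
E
```

```text
[ 0.44673532 -0.02411746  0.23634042] (array([ 0.08, -0.12,  7.63]), 'wz', np.float64(-0.007), 'yang', np.float64(113.99), 'tilt', array([-0., -0.]))
[  7  12  31  53 274] [277.5 214.5] [ 0.4360864  -0.03100543  0.187     ] (np.float64(278.42756936542787), np.float64(228.82416144228804))
```

Request:
move_arm --plan '[{"tx": 0.05, "ty": -0.12, "tz": 2.5, "wx": 0, "wy": 0, "wz": 0, "fingers": 0.5}, {"tx": 0, "ty": 0, "tz": 2.5, "wx": 0, "wy": 0, "wz": 0, "fingers": 0.5}, {"tx": 0, "ty": 0, "tz": 1.6, "wx": 0, "wy": 0, "wz": 0, "fingers": 0.5}, {"tx": 0, "ty": 0, "tz": 1, "wx": 0, "wy": 0, "wz": 0, "fingers": 0.3}, {"tx": 0, "ty": 0, "tz": 0, "wx": 0, "wy": 0, "wz": 0, "fingers": 0.2}, {"tx": 0, "ty": 0, "tz": 0, "wx": 0, "wy": 0, "wz": 0, "fingers": 0}, {"tx": 0, "ty": 0, "tz": 0, "wx": 0, "wy": 0, "wz": 0, "fingers": 0}, {"tx": 0, "ty": 0, "tz": 0, "wx": 0, "wy": 0, "wz": 0, "fingers": 0}]' --grip_force 40

```text
time_s: 11.87
tcp_pos: [0.4483, -0.0267, 0.1616]
tool_rot: [0.001, -0.208, 0.978, -0.0]
wrist_force: [-0.5, -0.8, 0.2]
grip_width: 0.0148
gripper_force: 0.0
```

Request:
move_arm --plan '[{"tx": 0, "ty": 0, "tz": 0, "wx": 0, "wy": 0, "wz": 0, "fingers": 0}, {"tx": 0, "ty": 0, "tz": -0.2, "wx": 0, "wy": 0, "wz": 0, "fingers": 0}, {"tx": 0, "ty": 0, "tz": -0.2, "wx": 0, "wy": 0, "wz": 0, "fingers": 0}, {"tx": 0, "ty": 0, "tz": 0, "wx": 0, "wy": 0, "wz": 0, "fingers": 0}]'

```text
time_s: 12.2
tcp_pos: [0.4476, -0.0261, 0.1649]
tool_rot: [0.0, -0.208, 0.978, 0.0]
wrist_force: [2.3, 4.1, -7.5]
grip_width: 0.0107
gripper_force: 40.0
```

Request:
move_arm --plan '[{"tx": 0, "ty": 0, "tz": 0, "wx": 0, "wy": 0, "wz": 0.1, "fingers": 0}, {"tx": 0, "ty": 0, "tz": 0, "wx": 0, "wy": 0, "wz": 0.1, "fingers": 0}, {"tx": 0, "ty": 0, "tz": 0, "wx": 0, "wy": 0, "wz": 0.1, "fingers": 0}, {"tx": 0, "ty": 0, "tz": 0, "wx": 0, "wy": 0, "wz": 0.1, "fingers": 0}, {"tx": 0, "ty": 0, "tz": 0, "wx": 0, "wy": 0, "wz": 0.1, "fingers": 0}, {"tx": 0, "ty": 0, "tz": 0, "wx": 0, "wy": 0, "wz": 0.1, "fingers": 0}, {"tx": 0, "ty": 0, "tz": 0, "wx": 0, "wy": 0, "wz": 0.1, "fingers": 0}, {"tx": 0, "ty": 0, "tz": 0, "wx": 0, "wy": 0, "wz": 0.1, "fingers": 0}]'

```text
time_s: 12.87
tcp_pos: [0.4476, -0.0261, 0.1645]
tool_rot: [0.0, 0.192, 0.981, 0.0]
wrist_force: [2.7, 4.0, -8.7]
grip_width: 0.0108
gripper_force: 40.0
```

Request:
move_arm --plan '[{"tx": 0, "ty": 0, "tz": 0, "wx": 0, "wy": 0, "wz": 0.1, "fingers": 0}, {"tx": 0, "ty": 0, "tz": 0, "wx": 0, "wy": 0, "wz": 0.1, "fingers": 0}, {"tx": 0, "ty": 0, "tz": 0, "wx": 0, "wy": 0, "wz": 0.1, "fingers": 0}, {"tx": 0, "ty": 0, "tz": 0, "wx": 0, "wy": 0, "wz": 0.1, "fingers": 0}, {"tx": 0, "ty": 0, "tz": 0, "wx": 0, "wy": 0, "wz": 0.1, "fingers": 0}, {"tx": 0, "ty": 0, "tz": 0, "wx": 0, "wy": 0, "wz": 0.1, "fingers": 0}, {"tx": 0, "ty": 0, "tz": 0, "wx": 0, "wy": 0, "wz": 0.1, "fingers": 0}, {"tx": 0, "ty": 0, "tz": 0, "wx": 0, "wy": 0, "wz": 0.06, "fingers": 0}]'

```text
time_s: 13.53
tcp_pos: [0.4475, -0.0261, 0.1645]
tool_rot: [0.0, 0.542, 0.84, 0.0]
wrist_force: [3.0, 4.3, -7.7]
grip_width: 0.0106
gripper_force: 40.0
```

```bash
python3 - <<'E'
from h import *
from workcell import env
s=env.sense();print(s["grip_width"],s["wrist_force"],s["ft_torque"],goto(s,[.4465,-.0256,.145],24.6))
E
```

```text
0.010599229346200063 [ 3.00367367  4.3201043  -7.73947723] [ 0.68790106 -0.44387129  0.03902528] (array([ 0.09, -0.08,  1.95]), 'wz', np.float64(-0.005), 'yang', np.float64(24.34), 'tilt', array([0., 0.]))
```

Request:
move_arm --plan '[{"tx": 0, "ty": 0, "tz": 0.4, "wx": 0, "wy": 0, "wz": 0, "fingers": 0}, {"tx": 0, "ty": 0, "tz": 0.4, "wx": 0, "wy": 0, "wz": 0, "fingers": 0}, {"tx": 0, "ty": 0, "tz": 0.4, "wx": 0, "wy": 0, "wz": 0, "fingers": 0}, {"tx": 0, "ty": 0, "tz": 0.4, "wx": 0, "wy": 0, "wz": 0, "fingers": 0}, {"tx": 0, "ty": 0, "tz": 0.1, "wx": 0, "wy": 0, "wz": 0, "fingers": 0}, {"tx": 0, "ty": 0, "tz": 0, "wx": 0, "wy": 0, "wz": 0, "fingers": 0}]'

```text
time_s: 14.03
tcp_pos: [0.4477, -0.0262, 0.1476]
tool_rot: [0.0, 0.539, 0.842, 0.0]
wrist_force: [-0.0, 4.7, -0.8]
grip_width: 0.0105
gripper_force: 40.0
```

Request:
move_arm --plan '[{"tx": 0, "ty": 0, "tz": 0, "wx": 0, "wy": 0, "wz": 0, "fingers": 0.1}, {"tx": 0, "ty": 0, "tz": 0, "wx": 0, "wy": 0, "wz": 0, "fingers": 0.3}, {"tx": 0, "ty": 0, "tz": 0, "wx": 0, "wy": 0, "wz": 0, "fingers": 0.5}, {"tx": 0, "ty": 0, "tz": 0, "wx": 0, "wy": 0, "wz": 0, "fingers": 0.5}, {"tx": 0, "ty": 0, "tz": -2, "wx": 0, "wy": 0, "wz": 0, "fingers": 0.5}, {"tx": 0, "ty": 0, "tz": -3, "wx": 0, "wy": 0, "wz": 0, "fingers": 0.5}, {"tx": 0, "ty": 0, "tz": -3, "wx": 0, "wy": 0, "wz": 0, "fingers": 0.5}, {"tx": 0, "ty": 0, "tz": -3, "wx": 0, "wy": 0, "wz": 0, "fingers": 0.5}]'

```text
time_s: 14.7
tcp_pos: [0.4469, -0.0267, 0.2588]
tool_rot: [-0.0, 0.54, 0.842, -0.0]
wrist_force: [0.6, -0.2, 0.2]
grip_width: 0.0454
gripper_force: 0.0
```

```bash
python3 - <<'E'
from h import *
from workcell import env
s=env.sense();print(s["time_s"],s["tcp_pos"],s["wrist_force"])
w=env.snapshot("wrist");b=env.snapshot("scene");b0=pickle.load(open("pics/scene.pkl","rb"))
print(proj(w,np.array([.4465,-.0255,.173])),"rest",proj(w,np.array([.4465,-.0255,.187])))
c=np.zeros((600,800,3),np.uint8);c[:300,:400]=cv2.resize(w["frame"],(400,300),interpolation=cv2.INTER_AREA)
c[:371,400:]=cv2.resize(b["frame"][180:310,230:370],(400,371),interpolation=2)
for i,q in enumerate((b0,b)): c[380:600,i*220:i*220+210]=cv2.resize(q["frame"][190:232,240:280],(210,220),interpolation=2)
cv2.imwrite("pics/fin.png",c[:,:,::-1])
E
```

```text
14.7 [ 0.44690821 -0.02672512  0.25879536] [ 0.6322984  -0.1670392   0.21191375]
(np.float64(280.3487998458996), np.float64(212.19716505497388)) rest (np.float64(280.3884901955324), np.float64(217.09882461988616))
```

View pics/fin.png

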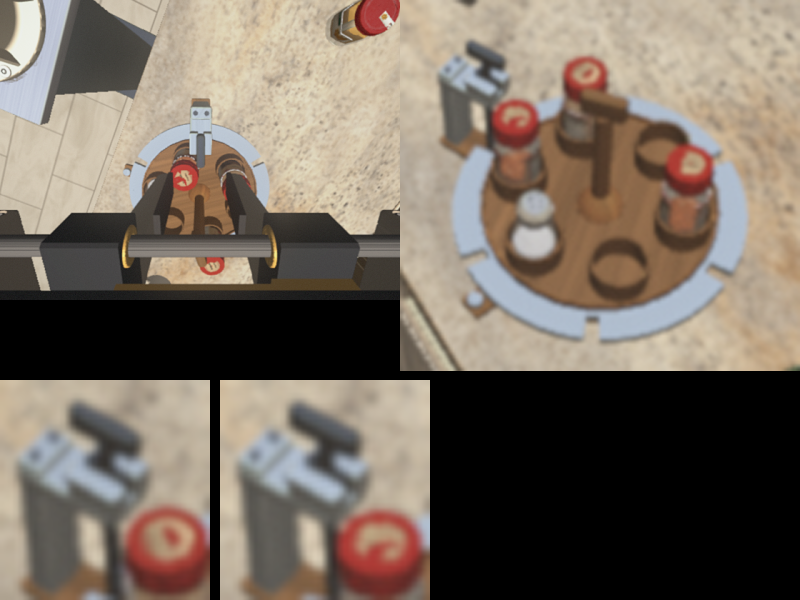

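The salt stands at the front at (535,225), all jars are upright, and the handle close-ups before and after match in height and angle. So the pin is fully down, and I'm handing in.

```bash
python3 -c "
from workcell import env;print(env.sign_off())"
```

```text
the job is handed in; nothing more can be done
None
```

The salt shaker is at the front pointer with the spring pin back down in its slot; all four jars stand upright, and the job was handed in at about 15 s of the 58 s allowed (no verdict returned).

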